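Square a blued blank in the drilling jig and close the leaf

ROBOT

A 6-joint arm with a two-finger parallel gripper is mounted at the origin on a cart in front of the work surface, level with it; the furniture and walls round the work are solid. World frame = base frame: x ahead of the robot, y to its left, z up, the work surface at z = 0. Lengths are in m, angles in degrees, forces in N, time in s.
With the tool pointing down it reaches from about 0.35 to 0.8 m from the base axis. Payload 7.3 kg.
Tool frame: the origin (TCP) lies midway between the tips of the shut fingers; the grasp point (between the pads) lies 19 mm behind it; y points along the fingers, x is the direction in which the jaws open and shut, and the axes are right-handed (so a half turn about y gives the same grasp; the last joint's range is limited). The gripper opens to 85 mm and grips with 20 to 120 N. Pads are 22 mm wide; open, the fingers measure 114 mm over their backs; the gripper's body (76 mm by 85 mm) begins 54 mm behind the grasp point. The pads swing forward as they close: fully open they stand 13 mm farther back than shut.
Start: joints at [63.197, 19.595, 87.324, -0, 73.075, -8.365], TCP at [0.166, 0.498, 0.231] pointing down, gripper open.
Joint ranges: [-145.02, 145.02], [-44.19, 115.74], [2.07, 154.8], [-57.11, 237.11], [16.16, 152.29], [-177.93, 177.93]. Speed limits (degrees/s): [147.25, 147.25, 180, 180, 180, 180].

INTERFACE

Orientations are given as [roll, pitch, yaw] about the fixed x, y, z axes, in that order (R = Rz(yaw) Ry(pitch) Rx(roll)).
In Python, from cell import arm, optics, job gives the robot as it stands.
- The arm moves only by the tool arm_command, never from a script. Its arguments are lists of equal length, an entry for each row: "dp": the shift along the world's x, y, z in cm, a list of three; "delta_rot": the turn, a rotation vector about the world's x, y, z in degrees, a list of three; "gripper": the closure in counts, from 0 (fully open) to 255 (shut). In form: {"dp": [[dx, dy, dz], ...], "delta_rot": [[wx, wy, wz], ...], "gripper": [gripper, ...]}. A call has 1 to 8 rows; each row is the pose to reach, as a shift and turn from the pose commanded when the call began; what a row does not reach only later rows make up. A row lasts 1/12 s, in which the tool goes at most 41.7 mm and 7.16 degrees, less where a joint would pass 70% of its speed; a pose out of reach is approached as far as the arm can. A call with a gripper value outside its range is refused whole. The fingers move at their own pace and stop on an object; "force" is the grip in N (left out, the last holds). Time passes only in rows, so rows that repeat a pose let the fingers close. It gives the time, the measured TCP pose, the force and the opening at its end, in the units of the state.
- arm.state(): the state, without advancing time (a new reading comes with each control period).
- optics.grab_frame(name): name is "side" or "top"; returns a dict with "color" (480x640x3 uint8, red, green, blue), "z_map" (480x640 float32, m along the optical axis (not along the pixel's ray), 0 where there is no reading), "mtx" (3x3 intrinsics, pixels), "rvec" (rotation vector, rad) and "tvec" (3), from world to camera coordinates, as OpenCV has them. Camera axes: x right, y down, z forward; pixel columns grow to the right and rows downward; lengths in m; the calibration is good to about 2 mm. A picture is of the moment at which its call begins.
- job.sign_off(): hands the job in, once; it reports no verdict.
The state is a dict: "clock": time; "qpos": joint angles; "joint_velocities": joint speeds; "tau": joint torques, N m; "ee_pos": TCP position; "orientation": TCP orientation; "force": force on the tool from outside, world axes, zero at the start; "wrist_torque": the same for the moment, N m; "width": opening from 0.0 (shut) to 1.0 (fully open).
Only numpy, scipy, OpenCV 4.12 (cv2) and the standard library are available. Lean on these libraries where they do the work, as an engineer would, in place of code of your own. Each camera call takes 0.05 s, during which the arm holds its last target. There are 200 camera calls.

TASK

The aluminium blank in the drilling jig is wet with marking blue, so do not let the gripper touch it: take the pine block in the gripper and nudge the blank with it until it lies fully against both steel fences of the jig's corner. Then set the block down on the bench clear of the jig and swing the jig's hinged leaf (the one with the black ball handle) down until it is fully closed over the blank, ready for drilling. Leave the other things on the bench where they are.

Things in the scene. Friction and masses are not known exactly. Their poses are not given: they have to be found in the camera images.
- jig: leaf drilling jig, fixed to the bench: grey base plate 12 mm thick (top at z = 12), reaching x = -110 to +85, y = -95 to +70 mm in its frame; two steel fences 11 mm high on it meet in a square corner: far fence, inner face at x = +65; left fence, inner face at y = +50; other sides open. Origin: at bench height under the centre of the blank when home. Yaw within 15 degrees of the robot's axes.
- jig_corner (a point): the inner corner where the two fences' inner faces would meet, on the base's top (jig x = +65, y = +50, z = 12 mm); axes as the jig's
- blank: flat aluminium blank 130 (its x) x 100 (its y) x 10 mm, 0.25 to 0.5 kg (2 to 7 N slide it), blue on top with white scribed lines, loose on the jig's base. Origin: centre of its underside. It starts 12 to 35 mm short of each fence, turned up to 9 degrees; home, its axes are parallel to the jig's and its origin is 12 mm above the jig's. The gripper and arm must not touch it.
- blank_far_left (a point): the blank's +x, +y corner at its underside; home, it lies in the fences' corner
- blank_far_right (a point): the blank's +x, -y corner at its underside; home, it touches the far fence
- blank_near_left (a point): the blank's -x, +y corner at its underside; home, it touches the left fence
- pine_block: pine offcut, 0.16 kg, standing on its long edge on the bench, left or right of the jig: 30 mm wide, 62 high, 105 long. Own y axis along its length (level), own z axis across its 30 mm width (level), own x vertical. This origin lies on one of the 105 x 62 faces; see block_mid for the centre. Gripped by its upper half, it reaches 25 mm below the fingertips, so fingers stay clear of the blank.
- block_mid (a point): the centre of the pine block, 31 mm above the bench while it stands as at the start (axes as pine_block)
- leaf (a joint): the jig's aluminium leaf with two brass drill bushes, hinged beside the left fence about a line parallel to jig x: 0 = closed, level over the blank; starts open at 1.5 to 1.85 rad, standing up. Stiff: it stays where it is left and takes 2 to 3 N at the ball. Two lugs under it drop outside the blank's near and right edges with 2 mm to spare, so it closes only if the blank is home.
- leaf_hinge (a point): a fixed point on the hinge line: jig x = 0, y = +74 mm, z = 28 mm; axes as the jig's
- leaf_ball (a point): centre of the black ball, 22 mm across, on a short stem at the leaf's free end. Closed it is 169 mm to jig -y of the hinge line and 20 mm above it (48 mm above the bench); open it stands about 190 mm above the bench. It moves on an arc of 170 mm radius about the hinge line.
- tape: yellow tape measure 31 x 77 x 61 mm, a bystander; origin at its underside
- square: try square 176 x 125 x 18 mm with wooden stock, a bystander; origin at its underside
- flat_file: flat file with wooden handle, 272 mm long, a bystander; origin at its underside
- blue_marker: blue marker pen 136 mm long, 16 mm thick, a bystander; origin at its underside
- glasses: safety glasses 139 mm wide, a bystander; origin at their underside
Not all that is in view belongs to the job. Leave any red look-alike of the pine_block alone.

How it is judged:
By the outcome, as a careful person would: the job done as asked, in the order asked, and still so for the second after the job is handed in, with the robot touching nothing.
It also fails if it takes over 72 s, if anything falls off the work surface, if the arm or the gripper's body presses on something with over 40 N, if the wrist force passes 120 N, or if a joint passes its speed limit or range.

## Working session

There is one attempt and no reset: what is moved stays moved. The work goes in short steps, Python scripts to look and compute and a tool call to move; the robot and the scene stay as the last step left them, time stands still between calls to the robot, and variables do not carry over. Pictures are saved under pics/ and viewed, about 8 in all and at most 12, crops included, and the job is handed in when it is done.

Besides the shell and the picture viewer there is one more tool, called after "Request:" as a command line: name --argument value ..., lists and objects as JSON in quotes. arm_command: Moves the arm, as the interface text tells. Its arguments: {"type":"object","properties":{"dp":{"type":"array"},"delta_rot":{"type":"array"},"gripper":{"type":"array"},"force":{"type":"number"}},"required":["dp","delta_rot","gripper"]}

```bash
mkdir -p pics; ls; cat > h.py <<'E'
import numpy as np, cv2
from cell import arm, optics, job
def grab(n,save=None):
    f=optics.grab_frame(n)
    if save: cv2.imwrite('pics/'+save,f['color'][:,:,::-1])
    f['R']=cv2.Rodrigues(np.array(f['rvec'],float))[0]; f['t']=np.array(f['tvec'],float).reshape(3)
    return f
def ray(f,u,v,z):  # onto plane at height z
    d=f['R'].T@np.linalg.inv(f['mtx'])@np.array([u,v,1.]); c=-f['R'].T@f['t']
    return c+d*(z-c[2])/d[2]
def cloud(f):
    z=f['z_map']; v,u=np.mgrid[:480,:640]
    p=np.stack([u,v,np.ones_like(u)],-1)@np.linalg.inv(f['mtx']).T*z[...,None]
    return (p-f['t'])@f['R']
def proj(f,P):
    return cv2.projectPoints(np.array(P,float).reshape(-1,1,3),f['rvec'],f['tvec'],f['mtx'],None)[0].reshape(-1,2)
E
python3 - <<'E'
from h import *
for n in('top','side'):
    f=grab(n,n+'0.png'); print(n,-f['R'].T@f['t'],f['mtx'].tolist()[0],f['R'].round(2).tolist())
print(arm.state())
E
```

```text
pics
top [0.23512516 0.08646316 1.37116878] [573.1915390582143, 0.0, 322.794413039998] [[0.11, -0.99, 0.0], [-0.97, -0.11, -0.21], [0.21, 0.02, -0.98]]
side [0.39231742 1.3096113  0.65348691] [478.9752408746937, 0.0, 312.723480438491] [[-0.99, -0.11, -0.02], [-0.03, 0.43, -0.9], [0.11, -0.89, -0.43]]
{'clock': 0.1, 'qpos': array([ 6.31977244e+01,  1.96325465e+01,  8.73697360e+01, -1.30213242e-03,
        7.30750662e+01, -8.36611021e+00]), 'joint_velocities': array([-0.05125697, -0.12980107, -0.1499977 , -0.10050812,  0.00788005,
       -0.0092872 ]), 'tau': array([ 3.16527359e-03, -4.34446871e+01, -2.46495080e+01, -1.13192773e-04,
        4.64958444e-03,  3.90686489e-05]), 'ee_pos': array([0.16586706, 0.49774746, 0.23070684]), 'orientation': array([-8.99899779e+01,  7.67067995e-02,  7.15642212e+01]), 'force': array([-0.23971135,  0.31391565, -0.1564561 ]), 'wrist_torque': array([ 0.010024  , -0.011499  , -0.02045463]), 'width': 1.001415237685018}
```

View pics/top0.png

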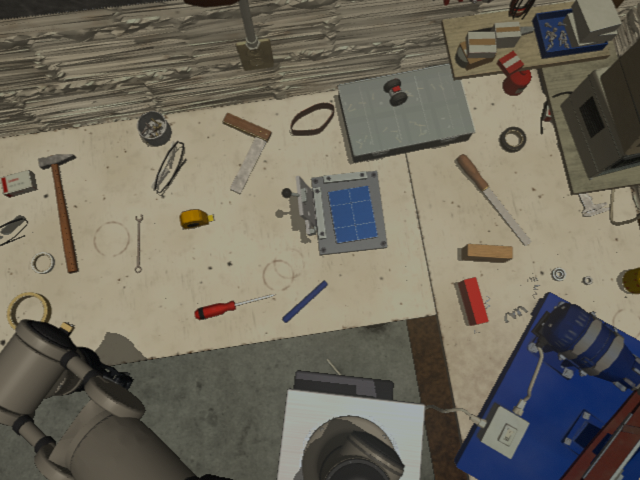

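View pics/side0.png

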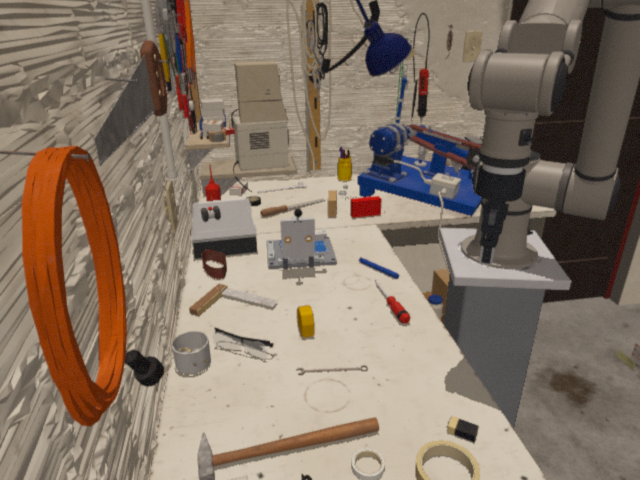

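The top view shows the jig at (348,212), leaf standing at (305,210) with its ball at (286,192), the pine block at (488,253), and the red look-alike at (473,300). The side view confirms this. Next I'll measure.

```bash
python3 - <<'E'
from h import *
f=grab('top'); C=cloud(f); im=f['color'].astype(int); hsv=cv2.cvtColor(f['color'],cv2.COLOR_RGB2HSV)
cr=f['color'][165:265,265:525,::-1]; cv2.imwrite('pics/crop1.png',cv2.resize(cr,None,fx=3,fy=3,interpolation=cv2.INTER_CUBIC))
# blank
m=cv2.inRange(hsv,(100,100,60),(125,255,255)); m[:, :315]=0;m[:,395:]=0;m[:175]=0;m[265:]=0
m=cv2.morphologyEx(m,cv2.MORPH_CLOSE,np.ones((5,5)))
c=max(cv2.findContours(m,0,2)[0],key=cv2.contourArea)
W=np.array([ray(f,*p[0],.022)[:2] for p in c])
r=cv2.minAreaRect((W*1000).astype(np.float32)); print('blank',r, cv2.boxPoints(r).round(1).tolist())
# block
def show(n,u0,u1,v0,v1,lo,hi):
    q=C[v0:v1,u0:u1].reshape(-1,3); q=q[(q[:,2]>lo)&(q[:,2]<hi)]
    r=cv2.minAreaRect((q[:,:2]*1000).astype(np.float32)); print(n,len(q),r,'z',np.percentile(q[:,2],[5,50,95]).round(4))
show('block',455,525,235,270,.05,.09)
show('base',308,395,165,262,.006,.017)
show('fence/blank',318,395,165,262,.018,.027)
show('bench',400,430,200,230,-1,1)
show('ball',278,293,186,199,.15,.25)
show('leaf',270,330,165,250,.04,.25)
b=C[186:199,280:293]; print((b[...,2]*1000).round().astype(int)); 
E
```

```text
blank ((573.5614624023438, 51.78401184082031), (127.5505142211914, 97.12629699707031), 15.784058570861816) [[499.0, 81.19999694824219], [525.4000244140625, -12.300000190734863], [648.0999755859375, 22.399999618530273], [621.7000122070312, 115.9000015258789]]
block 622 ((509.5328063964844, -272.90240478515625), (31.621822357177734, 107.11170959472656), 2.587559700012207) z [0.0555 0.0624 0.067 ]
base 2291 ((580.8006591796875, 53.48162078857422), (242.3214874267578, 213.32249450683594), 6.408315181732178) z [0.0073 0.0126 0.0164]
fence/blank 2513 ((582.3148803710938, 62.25482177734375), (188.42205810546875, 160.69598388671875), 12.746667861938477) z [0.0187 0.0228 0.0263]
bench 898 ((593.8126220703125, -101.88473510742188), (78.78616333007812, 73.40943145751953), 4.473043918609619) z [-0.0046  0.0007  0.0055]
ball 87 ((561.0379028320312, 201.04446411132812), (19.657045364379883, 20.568309783935547), 56.633296966552734) z [0.1833 0.1971 0.2025]
leaf 793 ((550.344970703125, 174.46163940429688), (123.75563049316406, 68.06657409667969), 14.005369186401367) z [0.0543 0.134  0.1976]
[[  0   1   0   4   2   0  -3   3   7   0   3   4   5]
 [ -2   2   0   0   4   2   4   2  -2   1  -5   0   2]
 [  2  -5  -1  -3 194 197 197 201  -1   1  -3  -3   3]
 [ -2   8  -1 194 196 200 201 196 199 193  -1   6  -1]
 [  2   0 195 198 204 195 199 204 195 196 193   0  -2]
 [ -3   5 202 197 201 199 202 196 201 199 199   5   1]
 [  4 194 200 202 202 201 203 198 198 199 191   1  -2]
 [  2 192 197 200 202 203 199 200 199 199 202 185 180]
 [ -2 191 197 198 199 202 200 202 202 193 195 181 182]
 [ -1   2 195 197 199 202 197 198 197 196 187 180 177]
 [  0   4 189 195 193 197 195 199 196 192   0   0   3]
 [  0   5  -3   5 191 195 197 193 194  -6  -7   5  -1]
 [ -1  -4   3   0  -6   1  -3   0  -5   1   0   3   1]]
```

View pics/crop1.png

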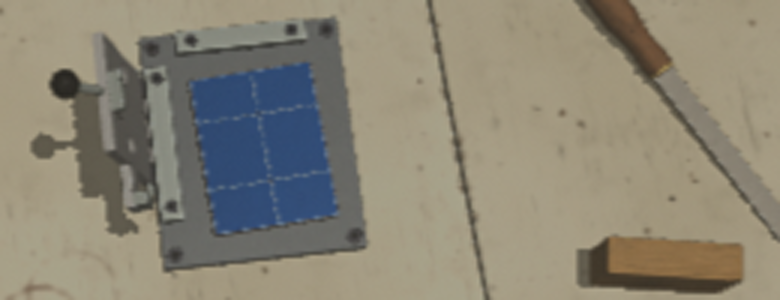

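The crop shows the base with corners at about (140,38), (337,17), (367,247) and (163,270) in crop pixels. The fences are light grey, and the blank is turned clockwise relative to the jig. I'll fit the jig's edges.

```bash
python3 - <<'E'
from h import *
f=grab('top'); hsv=cv2.cvtColor(f['color'],cv2.COLOR_RGB2HSV)
for uv in((140,38),(337,17),(367,247),(163,270)):
    print('rough',ray(f,uv[0]/3+265,uv[1]/3+165,.012)*1000)
S=hsv[...,1].astype(int); V=hsv[...,2]
print('sat row 215',S[215,300:400:2],V[215,300:400:2]); 
print('col 350',S[165:265:2,350],V[165:265:2,350])
# bilinear subpixel edges of the base: right edge (scan rows), bottom/top edge (scan cols), on saturation+value
g=f['color'].astype(float); bench=np.median(g[200:230,400:425].reshape(-1,3),0); base=np.median(g[200:230,380:383].reshape(-1,3),0); print(bench,base)
a=((g-base)@(bench-base))/((bench-base)@(bench-base))
def cross(p):
    i=np.where((p[:-1]<.5)&(p[1:]>=.5))[0]; return None if len(i)==0 else i[0]+(.5-p[i[0]])/(p[i[0]+1]-p[i[0]])
def fit(P,n):
    P=np.array(P,np.float32); vx,vy,x0,y0=cv2.fitLine(P,cv2.DIST_HUBER,0,.01,.01).ravel(); print(n,len(P),'ang',np.degrees(np.arctan2(vy,vx)),'pt',x0,y0); return np.array([vx,vy,x0,y0])
w=lambda u,v,z:ray(f,u,v,z)[:2]*1000
R=[w(380+c,v,.012) for v in range(182,240) if (c:=cross(a[v,380:400])) is not None]
B=[w(u,240+c,.012) for u in range(325,380) if (c:=cross(a[240:262,u])) is not None]
T=[w(u,180-c,.012) for u in range(320,372) if (c:=cross(a[180:165:-1,u])) is not None]
fit(R,'right');fit(B,'bottom');fit(T,'top')
E
```

```text
rough [656.26458987 160.04010875  12.        ]
rough [6.91987749e+02 1.24728975e-01 1.20000000e+01]
rough [501.96699746 -41.03186625  12.        ]
rough [465.52655595 119.85468438  12.        ]
sat row 215 [ 25  26  23  25  26  23  22  22  15  20  20  20  11   8  10  13  85 145
 144 144 147 145 146 146 146 148 139 111 148 145 148 144 150 148 147 149
 142  26  12   8  12  14  48  49  48  48  49  48  48  48] [101  79  78  82  99  89  81  92 138 140 140 141  96  99  98  99 108 111
 113 113 113 114 115 115 115 114 117 122 117 116 117 117 117 117 118 118
 120 109 103 102 104 106 164 166 165 165 165 165 165 165]
col 350 [ 52  51  52  52  18  17  22  21   8  10  10   3 143 143 110 128 129 119
 120  97 148 141 149 150 150 148 149 147 147 148 113 143 151 147 148 145
 147 149   4  12  10  10  10  35  55  54  55  55  55  56] [162 164 162 161 142 136 138 135  96 100  99  98 116 116 121 120 119 120
 119 113 117 116 115 114 114 114 115 116 116 114 122 116 118 118 117 116
 118 118  69 107 106 106 107  81 162 161 162 163 161 163]
[165. 156. 133.] [103. 103.  99.]
right 46 ang 12.55786 pt 553.3491 -29.884905
bottom 55 ang -77.32057 pt 480.62857 47.49633
top 43 ang -85.87962 pt 667.1926 79.46386
```

Request:
arm_command --dp '[[17.6,-26.4,3],[17.6,-26.4,3],[17.6,-26.4,3],[17.6,-26.4,3],[17.6,-26.4,3],[17.6,-26.4,3],[17.6,-26.4,3],[17.6,-26.4,3]]' --delta_rot '[[0,0,-55],[0,0,-55],[0,0,-55],[0,0,-55],[0,0,-55],[0,0,-55],[0,0,-55],[0,0,-55]]' --gripper '[0,0,0,0,0,0,0,0]' --force 60

```text
clock: 0.87
ee_pos: [0.3434, 0.2314, 0.2617]
orientation: [-90.0, -0.1, 16.1]
force: [0.0, -0.3, 0.1]
width: 1.001
```

Request:
arm_command --dp '[[9.5,-29,-3],[9.5,-29,-3],[9.5,-29,-3],[9.5,-29,-3],[9.5,-29,-3],[9.5,-29,-3],[9.5,-29,-3],[9.5,-29,-3]]' --delta_rot '[[0,0,-14],[0,0,-14],[0,0,-14],[0,0,-14],[0,0,-14],[0,0,-14],[0,0,-14],[0,0,-14]]' --gripper '[0,0,0,0,0,0,0,0]'

```text
clock: 1.53
ee_pos: [0.438, -0.0604, 0.2307]
orientation: [-90.1, -0.0, 2.4]
force: [-1.0, 0.3, 0.0]
width: 0.999
```

Request:
arm_command --dp '[[7.2,-21.7,-8],[7.2,-21.7,-8],[7.2,-21.7,-8],[7.2,-21.7,-8],[7.2,-21.7,-8],[7.2,-21.7,-8],[7.2,-21.7,-8],[7.2,-21.7,-8]]' --delta_rot '[[0,0,0],[0,0,0],[0,0,0],[0,0,0],[0,0,0],[0,0,0],[0,0,0],[0,0,0]]' --gripper '[0,0,0,0,0,0,0,0]'

```text
clock: 2.2
ee_pos: [0.5084, -0.274, 0.1497]
orientation: [-89.9, 0.1, 2.4]
force: [0.5, 1.6, 0.3]
width: 0.999
```

```bash
python3 - <<'E'
from h import *
s=arm.state(); print(s['ee_pos'],s['orientation'])
f=grab('side')
C=cloud(f); im=f['color']
u,v=proj(f,[.51,-.273,.045])[0].round().astype(int); print(u,v)
cv2.imwrite('pics/s1.png',cv2.resize(im[v-65:v+45,u-70:u+70,::-1],None,fx=4,fy=4,interpolation=cv2.INTER_CUBIC))
h=cv2.cvtColor(im,cv2.COLOR_RGB2HSV); sub=np.zeros(h.shape[:2],bool); sub[v-25:v+25,u-25:u+25]=1
m=sub&(h[...,0]>8)&(h[...,0]<22)&(h[...,1]>90); q=C[m]; q=q[(q[:,2]>.01)&(q[:,2]<.08)]
print(len(q),np.percentile(q,[3,50,97],axis=0).round(4).tolist())
E
```

```text
[ 0.50844192 -0.27400999  0.1496647 ] [-89.89452316   0.11990937   2.4222523 ]
332 200
199 [[0.4663, -0.6161, 0.0118], [0.5089, -0.2247, 0.0494], [0.522, -0.2152, 0.0646]]
```

View pics/s1.png

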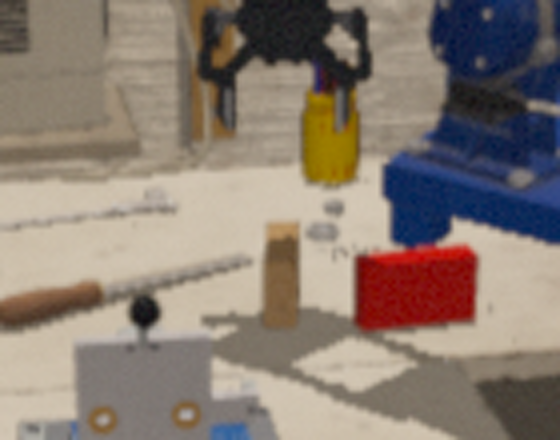

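The side crop shows the open gripper centred over the pine block (pine at crop (282,275)). The red look-alike is close on the near side at crop (415,285), so I'll check finger clearance to it.

```bash
python3 - <<'E'
from h import *
for n in('side','top'):
    f=grab(n); C=cloud(f); h=cv2.cvtColor(f['color'],cv2.COLOR_RGB2HSV)
    m=((h[...,0]<6)|(h[...,0]>174))&(h[...,1]>150)
    q=C[m]; q=q[(abs(q[:,1]+.3)<.12)&(abs(q[:,0]-.43)<.1)&(q[:,2]>.0)&(q[:,2]<.1)]
    print(n,len(q)); 
    if len(q): print(np.percentile(q,[2,50,98],axis=0).round(4).tolist(), cv2.minAreaRect((q[:,:2]*1000).astype(np.float32)))
E
```

```text
side 549
[[0.3457, -0.2635, 0.005], [0.3944, -0.233, 0.0387], [0.4424, -0.2134, 0.0638]] ((378.45855712890625, -300.14825439453125), (203.10838317871094, 94.66413879394531), 76.17403411865234)
top 3
[[0.4325, -0.2204, 0.0596], [0.4357, -0.2183, 0.0599], [0.4359, -0.2169, 0.0659]] ((434.6619873046875, -218.16258239746094), (1.3929173946380615, 5.0332536697387695), 44.1480712890625)
```

Request:
arm_command --dp '[[0.1,0,0],[0.1,0,0],[0.1,0,0],[0.1,0,0]]' --delta_rot '[[0,0,0],[0,0,0],[0,0,0],[0,0,0]]' --gripper '[95,95,95,95]'

```text
clock: 2.68
ee_pos: [0.5102, -0.2724, 0.1518]
orientation: [-90.0, -0.0, 2.6]
force: [-0.4, -0.2, -0.6]
width: 0.633
```

Request:
arm_command --dp '[[0,0,-4],[0,0,-8],[0,0,-11],[0,0,-12.3],[0,0,-12.3],[0,0,-12.3],[0,0,-12.3],[0,0,-12.3]]' --delta_rot '[[0,0,0],[0,0,0],[0,0,0],[0,0,0],[0,0,0],[0,0,0],[0,0,0],[0,0,0]]' --gripper '[95,95,95,95,95,255,255,255]' --force 60

```text
clock: 3.35
ee_pos: [0.511, -0.2735, 0.0301]
orientation: [-90.1, -0.1, 2.6]
force: [-0.1, -1.1, -2.0]
width: 0.338
```

Request:
arm_command --dp '[[0,0,0],[0,0,0],[0,0,0],[0,0,0]]' --delta_rot '[[0,0,0],[0,0,0],[0,0,0],[0,0,0]]' --gripper '[255,255,255,255]'

```text
clock: 3.68
ee_pos: [0.5108, -0.2735, 0.0299]
orientation: [-90.1, -0.1, 2.6]
force: [-0.8, 0.9, 6.1]
width: 0.344
```

Request:
arm_command --dp '[[0,0,3],[0,0,6],[0,0,9],[-1,4,9],[-2,8,9],[-3.3,12,9],[-3.3,16,9],[-3.3,20,9]]' --delta_rot '[[0,0,0],[0,0,0],[0,0,0],[0,0,3],[0,0,6],[0,0,10],[0,0,10],[0,0,10]]' --gripper '[255,255,255,255,255,255,255,255]'

```text
clock: 4.35
ee_pos: [0.476, -0.0713, 0.1188]
orientation: [-90.0, -0.0, 12.5]
force: [1.7, -0.2, -1.4]
width: 0.344
```

Request:
arm_command --dp '[[0,4,0],[0,8,0],[0,10.3,0],[0,10.3,0],[0,10.3,0]]' --delta_rot '[[0,0,0],[0,0,0],[0,0,0],[0,0,0],[0,0,0]]' --gripper '[255,255,255,255,255]'

```text
clock: 4.77
ee_pos: [0.4769, 0.0312, 0.1186]
orientation: [-90.0, -0.0, 12.7]
force: [-0.2, -2.0, -2.1]
width: 0.339
```

```bash
python3 - <<'E'
from h import *
s=arm.state(); print(s['ee_pos'],s['orientation'],s['width'])
f=grab('side'); u,v=proj(f,[.5,.05,.06])[0].round().astype(int)
cv2.imwrite('pics/s2.png',cv2.resize(f['color'][v-75:v+45,u-80:u+80,::-1],None,fx=4,fy=4,interpolation=cv2.INTER_CUBIC))
E
```

```text
[0.47690714 0.03122777 0.11860586] [-9.00216777e+01 -2.96996804e-02  1.27422761e+01] 0.3389554170517976
```

View pics/s2.png

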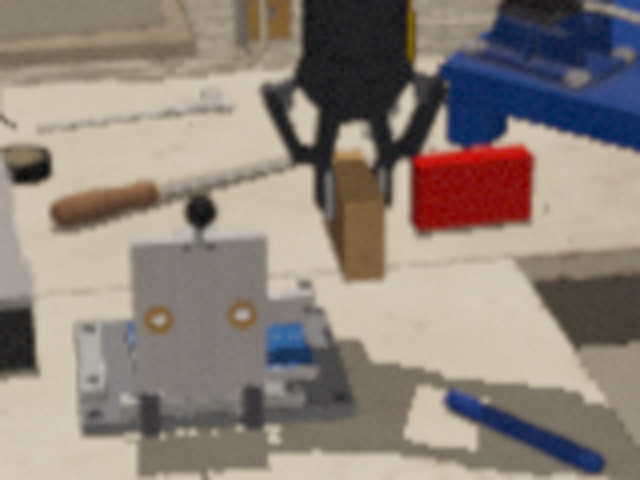

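The side crop shows the block upright in the gripper at crop (358,220), with fingertips about mid-height, level, and clear of the jig. I'll lower it to 3.5 mm above the base, then push along jig +x.

Request:
arm_command --dp '[[0,0,-3],[0,0,-6],[0,0,-7.0],[0,0,-7.3],[0,0,-7.3]]' --delta_rot '[[0,0,0],[0,0,0],[0,0,0],[0,0,0],[0,0,0]]' --gripper '[255,255,255,255,255]'

```text
clock: 5.23
ee_pos: [0.4768, 0.0289, 0.0447]
orientation: [-90.0, 0.1, 12.5]
force: [0.6, -0.1, -1.5]
width: 0.344
```

Request:
arm_command --dp '[[0.49,0.11,0],[0.98,0.22,0],[1.46,0.33,0],[1.95,0.44,0],[2.44,0.55,0],[2.44,0.55,0]]' --delta_rot '[[0,0,0],[0,0,0],[0,0,0],[0,0,0],[0,0,0],[0,0,0]]' --gripper '[255,255,255,255,255,255]'

```text
clock: 5.73
ee_pos: [0.5023, 0.0359, 0.0455]
orientation: [-90.0, -0.1, 12.6]
force: [-0.1, 0.2, -2.2]
width: 0.345
```

Request:
arm_command --dp '[[0.29,0.07,0],[0.59,0.13,0],[0.88,0.2,0],[1.07,0.24,0],[1.07,0.24,0]]' --delta_rot '[[0,0,0],[0,0,0],[0,0,0],[0,0,0],[0,0,0]]' --gripper '[255,255,255,255,255]'

```text
clock: 6.15
ee_pos: [0.5125, 0.038, 0.0452]
orientation: [-90.0, -0.0, 12.6]
force: [-1.1, -0.2, -1.8]
width: 0.343
```

```bash
cat > chk.py <<'E'
from h import *
import sys
s=arm.state(); print(s['clock'],s['ee_pos'],s['orientation'],s['force'])
o=np.array([589.2,75.5]);th=np.radians(12.6);E=np.array([[np.cos(th),np.sin(th)],[-np.sin(th),np.cos(th)]])
print('tcp jig',E@(s['ee_pos'][:2]*1000-o))
f=grab('top'); hsv=cv2.cvtColor(f['color'],cv2.COLOR_RGB2HSV)
m=cv2.inRange(hsv,(100,100,60),(125,255,255)); m[:,:315]=0;m[:,395:]=0;m[:170]=0;m[265:]=0
m=cv2.morphologyEx(m,cv2.MORPH_CLOSE,np.ones((5,5)))
c=max(cv2.findContours(m,0,2)[0],key=cv2.contourArea)
W=np.array([E@(ray(f,*p[0],.022)[:2]*1000-o) for p in c])
r=cv2.minAreaRect(W.astype(np.float32)); print('blank jig',r); print('range',W.min(0),W.max(0))
# far edge
q=W[(W[:,0]>W[:,0].max()-6)&(abs(W[:,1])<35)]; print('far edge slope deg',np.degrees(np.polyfit(q[:,1],q[:,0],1)[0]),q[:,0].mean())
q=W[(W[:,1]>W[:,1].max()-6)&(abs(W[:,0])<45)]; print('left edge slope deg',np.degrees(np.polyfit(q[:,0],q[:,1],1)[0]),q[:,1].mean())
if len(sys.argv)>1: cv2.imwrite('pics/'+sys.argv[1],cv2.resize(f['color'][155:275,265:425,::-1],None,fx=4,fy=4,interpolation=cv2.INTER_CUBIC))
E
python3 chk.py t3.png
```

```text
6.15 [0.51254283 0.03804772 0.04522895] [-9.00057309e+01 -3.29895425e-02  1.25632403e+01] [-1.09043835 -0.19109858 -1.75000875]
tcp jig [-82.98098042 -19.82806206]
blank jig ((-35.20948791503906, 14.043889999389648), (0.0, 0.0), 0.0)
range [-35.20948977  14.04389047] [-35.20948977  14.04389047]
far edge slope deg -71.82323043494756 -35.20948976632815
left edge slope deg -11.426687194838296 14.043890466934954chk.py:13: RankWarning: Polyfit may be poorly conditioned
  q=W[(W[:,0]>W[:,0].max()-6)&(abs(W[:,1])<35)]; print('far edge slope deg',np.degrees(np.polyfit(q[:,1],q[:,0],1)[0]),q[:,0].mean())
chk.py:14: RankWarning: Polyfit may be poorly conditioned
  q=W[(W[:,1]>W[:,1].max()-6)&(abs(W[:,0])<45)]; print('left edge slope deg',np.degrees(np.polyfit(q[:,0],q[:,1],1)[0]),q[:,1].mean())
```

View pics/t3.png

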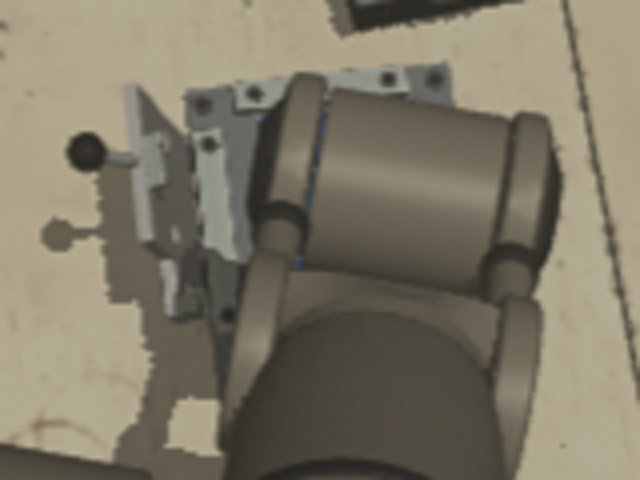

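The arm hides the blank from the top camera here, so I'll finish the push by force feedback.

Request:
arm_command --dp '[[0.1,0.02,0],[0.2,0.045,0],[0.2,0.045,0]]' --delta_rot '[[0,0,0],[0,0,0],[0,0,0]]' --gripper '[255,255,255]'

```text
clock: 6.45
ee_pos: [0.5141, 0.0384, 0.0453]
orientation: [-90.0, -0.0, 12.6]
force: [-2.5, -0.7, -0.8]
width: 0.345
```

Request:
arm_command --dp '[[0.1,0.02,0],[0.1,0.02,0],[0.1,0.02,0]]' --delta_rot '[[0,0,0],[0,0,0],[0,0,0]]' --gripper '[255,255,255]'

```text
clock: 6.7
ee_pos: [0.5154, 0.0387, 0.0453]
orientation: [-90.0, -0.0, 12.6]
force: [-2.1, 0.1, -2.7]
width: 0.344
```

Request:
arm_command --dp '[[0.1,0.02,0],[0.1,0.02,0],[0.1,0.02,0]]' --delta_rot '[[0,0,0],[0,0,0],[0,0,0]]' --gripper '[255,255,255]'

```text
clock: 6.95
ee_pos: [0.5164, 0.0389, 0.0453]
orientation: [-90.0, -0.0, 12.6]
force: [-2.0, -0.3, -3.5]
width: 0.341
```

Request:
arm_command --dp '[[0.1,0.02,0],[0.1,0.02,0],[0.1,0.02,0]]' --delta_rot '[[0,0,0],[0,0,0],[0,0,0]]' --gripper '[255,255,255]'

```text
clock: 7.2
ee_pos: [0.5169, 0.039, 0.0453]
orientation: [-90.0, 0.0, 12.6]
force: [-3.9, -1.8, -1.0]
width: 0.34
```

Request:
arm_command --dp '[[0.1,0.02,0],[0.1,0.02,0],[0.1,0.02,0]]' --delta_rot '[[0,0,0],[0,0,0],[0,0,0]]' --gripper '[255,255,255]'

```text
clock: 7.45
ee_pos: [0.517, 0.039, 0.0453]
orientation: [-90.0, 0.1, 12.6]
force: [-6.5, -2.1, 2.6]
width: 0.344
```

Request:
arm_command --dp '[[0.1,0.02,0],[0.2,0.04,0],[0.2,0.04,0],[0.2,0.04,0]]' --delta_rot '[[0,0,0],[0,0,0],[0,0,0],[0,0,0]]' --gripper '[255,255,255,255]'

```text
clock: 7.78
ee_pos: [0.5171, 0.0391, 0.0452]
orientation: [-90.0, 0.4, 12.6]
force: [-12.3, -4.3, 8.6]
width: 0.342
```

Request:
arm_command --dp '[[0.1,0.02,0],[0.2,0.04,0],[0.2,0.04,0],[0.2,0.04,0]]' --delta_rot '[[0,0,0],[0,0,0],[0,0,0],[0,0,0]]' --gripper '[255,255,255,255]'

```text
clock: 8.12
ee_pos: [0.5173, 0.0392, 0.045]
orientation: [-89.9, 0.6, 12.6]
force: [-17.5, -7.2, 11.4]
width: 0.337
```

Request:
arm_command --dp '[[-0.7,-0.15,0],[-2,-0.45,0],[-3,-0.7,0],[-3,-0.7,3],[-3,-0.7,6],[-3,-1.5,7.5],[-2,-4,7.5],[0,-6.6,7.5]]' --delta_rot '[[0,0,0],[0,0,0],[0,0,0],[0,0,0],[0,0,0],[0,0,-7],[0,0,-14],[0,0,-21]]' --gripper '[255,255,255,255,255,255,255,255]'

```text
clock: 8.78
ee_pos: [0.5229, -0.0257, 0.1223]
orientation: [-90.0, -0.3, -8.6]
force: [0.8, 0.5, -1.7]
width: 0.344
```

Request:
arm_command --dp '[[2,0,0],[4,0,0],[6,0,0],[8,0,0],[9.1,0,0],[9.1,0,0],[9.1,0,0],[9.1,0,0]]' --delta_rot '[[0,0,-7],[0,0,-14],[0,0,-21],[0,0,-28],[0,0,-35],[0,0,-42],[0,0,-49],[0,0,-56]]' --gripper '[255,255,255,255,255,255,255,255]'

```text
clock: 9.45
ee_pos: [0.6144, -0.0259, 0.1203]
orientation: [-89.9, -0.1, -64.8]
force: [0.6, 0.2, -1.6]
width: 0.35
```

Request:
arm_command --dp '[[0,0,0],[0,0,0],[0,0,0],[0,0,0]]' --delta_rot '[[0,0,-7],[0,0,-13],[0,0,-13],[0,0,-13]]' --gripper '[255,255,255,255]'

```text
clock: 9.78
ee_pos: [0.6139, -0.0259, 0.1205]
orientation: [-89.9, -0.0, -77.2]
force: [0.1, 0.3, -0.8]
width: 0.344
```

```bash
python3 chk.py t4.png; python3 - <<'E'
from h import *
f=grab('side'); u,v=proj(f,[.6,.05,.06])[0].round().astype(int)
b=f['color'][v-75:v+45,u-80:u+80,::-1]; a=cv2.imread('pics/t4.png')
cv2.imwrite('pics/j4.png',np.vstack([a[:300],cv2.resize(b,(640,480),interpolation=cv2.INTER_CUBIC)[180:480]]))
E
```

```text
9.7833 [ 0.61388196 -0.02593527  0.12053384] [-8.98934990e+01 -3.30947063e-02 -7.72499065e+01] [ 0.09954881  0.30509705 -0.75490786]
tcp jig [   1.96012078 -104.37658533]
blank jig ((0.6195793151855469, -13.958442687988281), (80.65040588378906, 127.34285736083984), 89.8741683959961)
range [-62.99929495 -54.42220972] [64.2130094  26.49710644]
far edge slope deg 1.2706385723478075 61.67766747069814
left edge slope deg -1.1208468323930267 23.625922765739176
```

View pics/j4.png

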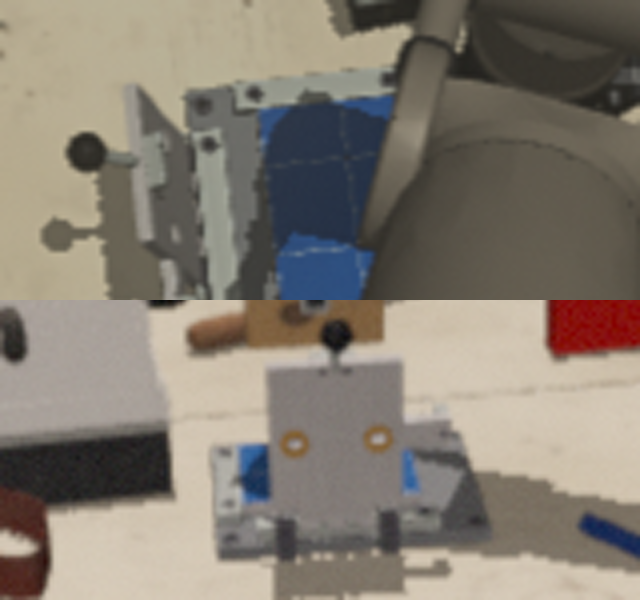

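The view shows the blank square to the jig and against the far fence (blue's top edge at crop (325,97)), with about 24 mm left to the left fence. Now I'll lower the block and push along jig +y.

Request:
arm_command --dp '[[0,0,-3],[0,0,-6],[0,0,-7.2],[0,0,-7.5],[0,0,-7.5]]' --delta_rot '[[0,0,0],[0,0,0],[0,0,0],[0,0,0],[0,0,0]]' --gripper '[255,255,255,255,255]'

```text
clock: 10.3
ee_pos: [0.613, -0.026, 0.0449]
orientation: [-90.1, 0.0, -77.4]
force: [0.9, 0.7, -1.2]
width: 0.339
```

Request:
arm_command --dp '[[-0.1,0.5,0],[-0.2,1.0,0],[-0.24,1.25,0],[-0.29,1.5,0],[-0.34,1.75,0],[-0.38,2.0,0],[-0.43,2.25,0],[-0.48,2.5,0]]' --delta_rot '[[0,0,0],[0,0,0],[0,0,0],[0,0,0],[0,0,0],[0,0,0],[0,0,0],[0,0,0]]' --gripper '[255,255,255,255,255,255,255,255]'

```text
clock: 10.97
ee_pos: [0.6091, -0.0022, 0.0464]
orientation: [-89.9, -0.2, -77.4]
force: [0.5, -6.0, 2.8]
width: 0.342
```

Request:
arm_command --dp '[[-0.05,0.25,0],[-0.09,0.5,0],[-0.13,0.75,0],[-0.17,0.95,0],[-0.17,0.95,0]]' --delta_rot '[[0,0,0],[0,0,0],[0,0,0],[0,0,0],[0,0,0]]' --gripper '[255,255,255,255,255]'

```text
clock: 11.38
ee_pos: [0.607, 0.0077, 0.0462]
orientation: [-90.0, -0.1, -77.4]
force: [-0.3, -4.4, 0.7]
width: 0.343
```

Request:
arm_command --dp '[[-0.02,0.15,0],[-0.05,0.3,0],[-0.05,0.3,0]]' --delta_rot '[[0,0,0],[0,0,0],[0,0,0]]' --gripper '[255,255,255]'

```text
clock: 11.63
ee_pos: [0.6064, 0.0105, 0.0461]
orientation: [-90.0, -0.1, -77.4]
force: [-0.9, -5.2, 1.5]
width: 0.341
```

Request:
arm_command --dp '[[-0.02,0.1,0],[-0.04,0.2,0],[-0.04,0.2,0]]' --delta_rot '[[0,0,0],[0,0,0],[0,0,0]]' --gripper '[255,255,255]'

```text
clock: 11.88
ee_pos: [0.6061, 0.0124, 0.0461]
orientation: [-90.0, -0.1, -77.4]
force: [-1.4, -6.5, 1.2]
width: 0.342
```

Request:
arm_command --dp '[[-0.02,0.1,0],[-0.04,0.2,0],[-0.04,0.2,0]]' --delta_rot '[[0,0,0],[0,0,0],[0,0,0]]' --gripper '[255,255,255]'

```text
clock: 12.13
ee_pos: [0.6061, 0.0126, 0.0461]
orientation: [-90.0, -0.3, -77.4]
force: [-0.1, -13.2, -0.4]
width: 0.346
```

Request:
arm_command --dp '[[-0.02,0.1,0],[-0.04,0.2,0],[-0.04,0.2,0],[-0.04,0.2,0]]' --delta_rot '[[0,0,0],[0,0,0],[0,0,0],[0,0,0]]' --gripper '[255,255,255,255]'

```text
clock: 12.47
ee_pos: [0.606, 0.0128, 0.0462]
orientation: [-89.9, -0.4, -77.4]
force: [-0.0, -18.9, 0.1]
width: 0.345
```

Both fences now react with firm force (about 18 N each). I'll back straight off and carry the block to clear bench on the right.

Request:
arm_command --dp '[[0.15,-0.7,0],[0.4,-1.8,0],[0.7,-3,0],[0.9,-4,2],[0,-7.5,4],[-1.5,-11,4],[-3,-14.5,4],[-4.5,-18,4]]' --delta_rot '[[0,0,0],[0,0,0],[0,0,0],[0,0,0],[0,0,0],[0,0,0],[0,0,0],[0,0,0]]' --gripper '[255,255,255,255,255,255,255,255]'

```text
clock: 13.13
ee_pos: [0.5595, -0.1642, 0.0858]
orientation: [-89.9, -0.0, -77.4]
force: [0.2, -0.8, -1.4]
width: 0.345
```

Request:
arm_command --dp '[[0,-3.7,0],[0,-3.7,0],[0,-3.7,0]]' --delta_rot '[[0,0,0],[0,0,0],[0,0,0]]' --gripper '[255,255,255]'

```text
clock: 13.38
ee_pos: [0.5597, -0.202, 0.0854]
orientation: [-90.0, -0.0, -77.7]
force: [-0.3, 0.6, -1.5]
width: 0.348
```

```bash
python3 chk.py t5.png
```

```text
13.3833 [ 0.5597191  -0.20203996  0.08536506] [-8.99611508e+01 -1.35878906e-02 -7.76676781e+01] [-0.27640028  0.63719959 -1.45848462]
tcp jig [ -89.31437519 -264.42484144]
blank jig ((0.7696609497070312, 0.243438720703125), (96.4386215209961, 127.1490707397461), 89.95380401611328)
range [-62.77748671 -47.96962825] [64.37974865 48.49470898]
far edge slope deg -0.13270166544902942 63.07262612837474
left edge slope deg -0.30941383778590154 47.227572795472916
```

View pics/t5.png

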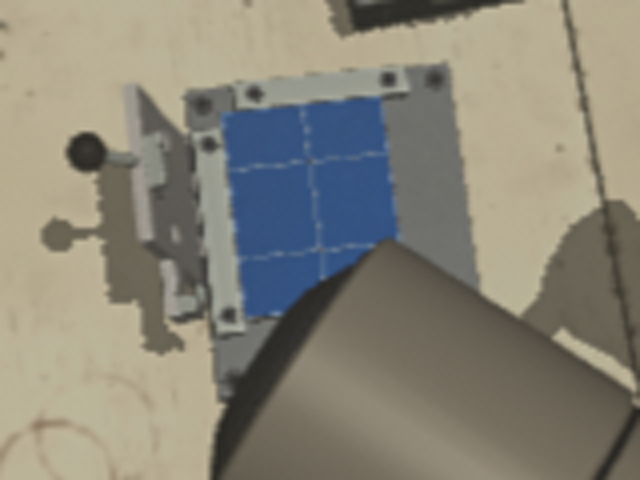

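The top crop shows the blank seated in the corner with no gap to the far fence (y≈97) or left fence (x≈225). The measured offset is under 1 mm and 0.1°. Setting the block down.

Request:
arm_command --dp '[[0,0,-3],[0,0,-4.8],[0,0,-5.2],[0,0,-5.4],[0,0,-5.5],[0,0,-5.5]]' --delta_rot '[[0,0,0],[0,0,0],[0,0,0],[0,0,0],[0,0,0],[0,0,0]]' --gripper '[255,255,255,255,255,255]'

```text
clock: 13.93
ee_pos: [0.5609, -0.1992, 0.0313]
orientation: [-89.9, -0.1, -77.4]
force: [0.0, -0.3, -1.8]
width: 0.341
```

Request:
arm_command --dp '[[0,0,0],[0,0,0],[0,0,0],[0,0,0],[0,0,3],[0,0,6],[0,0,10],[0,0,14]]' --delta_rot '[[0,0,0],[0,0,0],[0,0,0],[0,0,0],[0,0,0],[0,0,0],[0,0,0],[0,0,0]]' --gripper '[80,80,80,80,80,80,80,80]'

```text
clock: 14.6
ee_pos: [0.5593, -0.1992, 0.1715]
orientation: [-90.1, 0.1, -77.4]
force: [2.2, -1.1, -0.2]
width: 0.685
```

```bash
cat > ball.py <<'E'
from h import *
L=[]
g=np.array([.561,.201,.190])
for n in('top','side'):
    f=grab(n); u,v=proj(f,g)[0].round().astype(int)
    s=f['color'][v-14:v+15,u-14:u+15]; m=(s.max(-1)<55).astype(np.uint8)
    k,lab,st,ce=cv2.connectedComponentsWithStats(m); i=1+np.argmax(st[1:,4]) 
    uv=ce[i]+[u-14,v-14]; print(n,(u,v),uv,st[i])
    P=f['mtx']@np.c_[f['R'],f['t']]; L.append((P,uv))
X=cv2.triangulatePoints(L[0][0],L[1][0],L[0][1].reshape(2,1),L[1][1].reshape(2,1)).ravel(); X=X[:3]/X[3]*1000
o=np.array([590.,75.7]);th=np.radians(12.6);E=np.array([[np.cos(th),np.sin(th)],[-np.sin(th),np.cos(th)]])
j=E@(X[:2]-o); print('ball',X,'jig',j,'radius',np.hypot(j[1]-74,X[2]-28),'ang',np.degrees(np.arctan2(X[2]-28,j[1]-74)))
for n,uv in(('t',L[0]),('s',L[1])):
    p=uv[0]@np.r_[X/1000,1]; print(p[:2]/p[2]-uv[1])
E
python3 ball.py; python3 - <<'E'
from h import *
f=grab('top'); C=cloud(f); q=C[225:300,410:500].reshape(-1,3); q=q[(q[:,2]>.05)&(q[:,2]<.075)]; print(len(q), q.mean(0) if len(q) else 0)
E
```

```text
top (np.int64(286), np.int64(193)) [286.4893617  192.68085106] [11 10  8  8 47]
side (np.int64(298), np.int64(213)) [297.84615385 212.56410256] [11 10  7  8 39]
ball [562.19888349 200.1461994  190.09567533] jig [1.55217136e-02 1.27513758e+02] radius 170.70070362275914 ang 71.73003881037837
[ 0.0080239  -0.11457961]
[0.13435928 0.03607803]
0 0
```

Request:
arm_command --dp '[[0,0,4],[0,0,8],[0,0,12],[0,4,12],[0,8,12],[0,12,12],[0,16,12],[0,20,12]]' --delta_rot '[[0,0,7],[0,0,14],[0,0,21],[0,0,28],[0,0,35],[0,0,42],[0,0,49],[0,0,56]]' --gripper '[110,110,110,110,110,110,110,110]' --force 25

```text
clock: 15.42
ee_pos: [0.5592, 0.0022, 0.2891]
orientation: [-90.0, 0.1, -21.1]
force: [1.4, -1.3, -0.3]
width: 0.564
```

Request:
arm_command --dp '[[0,4,0],[0,8,0],[0,12,0],[0,16,0],[0.1,20,0],[0.1,20,0],[0.1,20,0]]' --delta_rot '[[0,0,7],[0,0,14],[0,0,21],[0,0,28],[0,0,34],[0,0,34],[0,0,34]]' --gripper '[110,110,110,110,110,110,110]'

```text
clock: 16.0
ee_pos: [0.5601, 0.2025, 0.2886]
orientation: [-90.0, 0.1, 12.8]
force: [0.7, -0.1, 0.4]
width: 0.567
```

Request:
arm_command --dp '[[0,0,-4],[0,0,-8],[0.1,0,-10.5],[0.1,0,-11.3],[0.1,0,-11.3],[0.1,0,-11.3]]' --delta_rot '[[0,0,0],[0,0,0],[0,0,0],[0,0,0],[0,0,0],[0,0,0]]' --gripper '[110,110,110,110,110,110]'

```text
clock: 16.5
ee_pos: [0.5627, 0.1997, 0.1782]
orientation: [-90.0, -0.1, 12.5]
force: [0.6, 0.1, 0.4]
width: 0.568
```

Request:
arm_command --dp '[[0,0,0],[0,0,0],[0,0,0],[0,0,0],[0,0,0]]' --delta_rot '[[0,0,0],[0,0,0],[0,0,0],[0,0,0],[0,0,0]]' --gripper '[255,255,255,255,255]'

```text
clock: 16.92
ee_pos: [0.5625, 0.2009, 0.1793]
orientation: [-90.0, -0.2, 12.6]
force: [-1.8, -0.2, 6.1]
width: 0.233
```

```bash
python3 - <<'E'
from h import *
f=grab('side'); u,v=proj(f,[.56,.2,.17])[0].round().astype(int)
cv2.imwrite('pics/s6.png',cv2.resize(f['color'][v-60:v+60,u-80:u+80,::-1],None,fx=4,fy=4,interpolation=cv2.INTER_CUBIC))
# arc rows: shift (cm) relative to start for each step from ang 71.7
th=np.radians(12.6); ey=np.array([-np.sin(th),np.cos(th)])
a0=np.radians(71.73)
for a in np.r_[71.73:173.25:21j]:
    r=np.radians(a); dy=17.05*(np.cos(r)-np.cos(a0)); dz=17.05*(np.sin(r)-np.sin(a0)); print(round(a,1),np.round([*(dy*ey),dz],2).tolist())
E
```

```text
71.7 [-0.0, 0.0, 0.0]
76.8 [0.32, -1.42, 0.41]
81.9 [0.64, -2.87, 0.69]
87.0 [0.97, -4.33, 0.84]
92.0 [1.3, -5.81, 0.85]
97.1 [1.63, -7.28, 0.73]
102.2 [1.95, -8.73, 0.48]
107.3 [2.27, -10.15, 0.09]
112.3 [2.58, -11.54, -0.42]
117.4 [2.88, -12.88, -1.06]
122.5 [3.16, -14.15, -1.81]
127.6 [3.43, -15.36, -2.68]
132.6 [3.69, -16.49, -3.65]
137.7 [3.92, -17.53, -4.72]
142.8 [4.13, -18.47, -5.88]
147.9 [4.32, -19.31, -7.12]
152.9 [4.48, -20.04, -8.44]
158.0 [4.62, -20.65, -9.81]
163.1 [4.72, -21.14, -11.23]
168.2 [4.81, -21.5, -12.7]
173.2 [4.86, -21.74, -14.19]
```

View pics/s6.png

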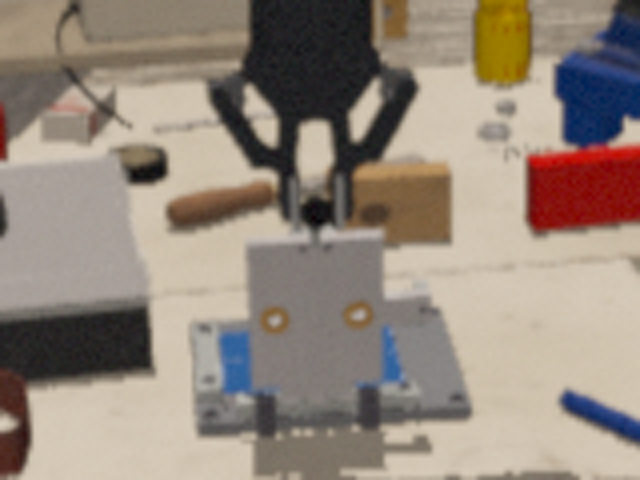

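The side crop shows the ball held between the pads at crop (318,210), clear of the leaf, and the pine block standing upright on the bench behind. I'll follow the arc.

Request:
arm_command --dp '[[0.32,-1.42,0.41],[0.64,-2.87,0.69],[0.97,-4.33,0.84],[1.3,-5.81,0.85],[1.63,-7.28,0.73],[1.95,-8.73,0.48],[1.95,-8.73,0.48]]' --delta_rot '[[0,0,0],[0,0,0],[0,0,0],[0,0,0],[0,0,0],[0,0,0],[0,0,0]]' --gripper '[255,255,255,255,255,255,255]'

```text
clock: 17.55
ee_pos: [0.5827, 0.1109, 0.1834]
orientation: [-90.1, -0.2, 12.5]
force: [-0.7, -1.8, 5.5]
width: 0.235
```

Request:
arm_command --dp '[[0.32,-1.42,-0.39],[0.63,-2.81,-0.9],[0.93,-4.15,-1.54],[1.21,-5.42,-2.29],[1.48,-6.63,-3.16],[1.74,-7.76,-4.13],[1.97,-8.8,-5.2],[1.97,-8.8,-5.2]]' --delta_rot '[[0,0,0],[0,0,0],[0,0,0],[0,0,0],[0,0,0],[0,0,0],[0,0,0],[0,0,0]]' --gripper '[255,255,255,255,255,255,255,255]'

```text
clock: 18.22
ee_pos: [0.6025, 0.0228, 0.1298]
orientation: [-90.2, -0.1, 12.5]
force: [2.6, -5.2, 2.5]
width: 0.231
```

Request:
arm_command --dp '[[0.21,-0.94,-1.16],[0.4,-1.78,-2.4],[0.56,-2.51,-3.72],[0.7,-3.12,-5.09],[0.8,-3.61,-6.51],[0.89,-3.97,-7.98],[0.89,-3.97,-7.98]]' --delta_rot '[[0,0,0],[0,0,0],[0,0,0],[0,0,0],[0,0,0],[0,0,0],[0,0,0]]' --gripper '[255,255,255,255,255,255,255]'

```text
clock: 18.8
ee_pos: [0.6111, -0.0158, 0.0487]
orientation: [-90.1, -0.1, 12.5]
force: [2.7, -5.2, -0.6]
width: 0.229
```

Request:
arm_command --dp '[[0.03,-0.13,-0.75],[0.05,-0.24,-1.5],[0.05,-0.24,-1.6],[0.05,-0.24,-1.6]]' --delta_rot '[[0,0,0],[0,0,0],[0,0,0],[0,0,0]]' --gripper '[255,255,255,255]'

```text
clock: 19.13
ee_pos: [0.6115, -0.0177, 0.0344]
orientation: [-90.1, -0.1, 12.6]
force: [2.2, -5.5, -0.7]
width: 0.232
```

Request:
arm_command --dp '[[0,0,-0.15],[0,0,-0.3],[0,0,-0.3]]' --delta_rot '[[0,0,0],[0,0,0],[0,0,0]]' --gripper '[255,255,255]'

```text
clock: 19.38
ee_pos: [0.6116, -0.0179, 0.0318]
orientation: [-90.1, -0.1, 12.6]
force: [1.9, -6.3, -0.3]
width: 0.237
```

```bash
python3 - <<'E'
from h import *
print(arm.state()['force'],arm.state()['ee_pos'])
f=grab('side'); u,v=proj(f,[.6,.03,.05])[0].round().astype(int)
cv2.imwrite('pics/s7.png',cv2.resize(f['color'][v-50:v+50,u-65:u+65,::-1],None,fx=5,fy=5,interpolation=cv2.INTER_CUBIC))
C=cloud(f); o=np.array([.590,.0757]);th=np.radians(12.6);E=np.array([[np.cos(th),np.sin(th)],[-np.sin(th),np.cos(th)]])
q=C.reshape(-1,3); j=(q[:,:2]-o)@E.T*1000; z=q[:,2]*1000
m=(abs(j[:,0])<30)&(j[:,1]>-65)&(j[:,1]<55)&(z>22)&(z<75)
A=np.c_[j[m,1],np.ones(m.sum())]
p=np.polyfit(j[m,1],z[m],1); print(m.sum(),'leaf slope deg',np.degrees(np.arctan(p[0])),'z at y0',p[1])
E
```

```text
[ 1.90224754 -6.3125929  -0.29931868] [ 0.61161212 -0.01785209  0.03184864]
375 leaf slope deg -0.2336125268167593 z at y0 32.95812545284648
```

View pics/s7.png

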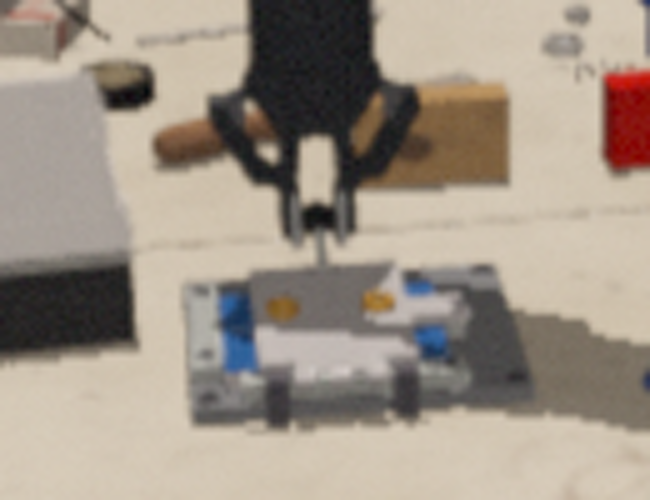

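The side crop shows the leaf level over the blank, the ball still in the pads at (320,218), and a measured slope of about 0.2°. I'll press a little further until it's firmly resisted.

Request:
arm_command --dp '[[0,0,-0.15],[0,0,-0.3],[0,0,-0.3]]' --delta_rot '[[0,0,0],[0,0,0],[0,0,0]]' --gripper '[255,255,255]'

```text
clock: 19.68
ee_pos: [0.6117, -0.0177, 0.0305]
orientation: [-90.1, -0.2, 12.6]
force: [-2.0, -6.1, 9.8]
width: 0.234
```

```bash
cat > leaf.py <<'E'
from h import *
print(arm.state()['force'],arm.state()['ee_pos'])
o=np.array([.590,.0757]);th=np.radians(12.6);E=np.array([[np.cos(th),np.sin(th)],[-np.sin(th),np.cos(th)]])
for n in('side','top'):
    q=cloud(grab(n)).reshape(-1,3); j=(q[:,:2]-o)@E.T*1000; z=q[:,2]*1000
    m=(abs(j[:,0])<30)&(j[:,1]>-65)&(j[:,1]<55)&(z>22)&(z<60)
    p=np.polyfit(j[m,1],z[m],1); print(n,m.sum(),'slope',np.degrees(np.arctan(p[0])),'z at y0',p[1])
E
python3 leaf.py
```

```text
[-1.95077596 -6.14395619  9.76043797] [ 0.61169833 -0.01771414  0.03048779]
side 364 slope 0.07398941956356238 z at y0 32.54464304067696
top 756 slope -0.11079148468437038 z at y0 33.107045945907835
```

Request:
arm_command --dp '[[0,0,0],[0,0,0],[0,0,0],[0,0,0],[0,0,2.5],[0,0,5],[0,0,5],[0,0,5]]' --delta_rot '[[0,0,0],[0,0,0],[0,0,0],[0,0,0],[0,0,0],[0,0,0],[0,0,0],[0,0,0]]' --gripper '[120,120,120,120,120,120,255,255]'

```text
clock: 20.45
ee_pos: [0.6114, -0.0167, 0.0795]
orientation: [-90.1, -0.2, 12.6]
force: [0.0, 0.2, -0.3]
width: 0.252
```

Request:
arm_command --dp '[[0,0,0],[0,0,0],[0,0,0],[0,0,0],[0,0,-0.8],[0,0,-1.3],[0,0,-1.6],[0,0,-1.6]]' --delta_rot '[[0,0,0],[0,0,0],[0,0,0],[0,0,0],[0,0,0],[0,0,0],[0,0,0],[0,0,0]]' --gripper '[255,255,255,255,255,255,255,255]'

```text
clock: 21.12
ee_pos: [0.6097, -0.0168, 0.0609]
orientation: [-89.9, 0.1, 12.6]
force: [-0.9, 0.0, 0.1]
width: 0.002
```

Request:
arm_command --dp '[[0,0,-0.1],[0,0,-0.2],[0,0,-0.2]]' --delta_rot '[[0,0,0],[0,0,0],[0,0,0]]' --gripper '[255,255,255]'

```text
clock: 21.37
ee_pos: [0.6106, -0.0169, 0.0603]
orientation: [-90.0, -0.0, 12.6]
force: [-0.1, -0.4, 0.7]
width: 0.0
```

Request:
arm_command --dp '[[0,0,-0.1],[0,0,-0.2],[0,0,-0.2]]' --delta_rot '[[0,0,0],[0,0,0],[0,0,0]]' --gripper '[255,255,255]'

```text
clock: 21.62
ee_pos: [0.6108, -0.0169, 0.0588]
orientation: [-90.0, -0.0, 12.6]
force: [-1.4, 0.0, 2.4]
width: -0.001
```

Request:
arm_command --dp '[[0,0,-0.1],[0,0,-0.1],[0,0,-0.1]]' --delta_rot '[[0,0,0],[0,0,0],[0,0,0]]' --gripper '[255,255,255]'

```text
clock: 21.87
ee_pos: [0.6109, -0.0169, 0.0585]
orientation: [-90.0, -0.1, 12.6]
force: [-2.1, 1.0, 8.9]
width: 0.0
```

Request:
arm_command --dp '[[0,0,-0.1],[0,0,-0.1],[0,0,-0.1]]' --delta_rot '[[0,0,0],[0,0,0],[0,0,0]]' --gripper '[255,255,255]'

```text
clock: 22.12
ee_pos: [0.611, -0.0169, 0.0583]
orientation: [-90.0, -0.1, 12.6]
force: [-3.7, 0.7, 13.2]
width: 0.003
```

Request:
arm_command --dp '[[0,0,2],[0,0,6],[0,0,10],[0,0,14],[-3,-3,16],[-5,-6,17],[-7,-9,17],[-9,-12,17]]' --delta_rot '[[0,0,0],[0,0,0],[0,0,0],[0,0,0],[0,0,0],[0,0,0],[0,0,0],[0,0,0]]' --gripper '[255,255,255,255,255,255,255,255]'

```text
clock: 22.78
ee_pos: [0.5197, -0.1379, 0.2275]
orientation: [-90.1, -0.1, 12.6]
force: [0.4, -0.6, -1.3]
width: -0.0
```

Request:
arm_command --dp '[[-2,-4,0],[-4,-8,0],[-6,-11,0],[-8,-14,0],[-8,-14,0],[-8,-14,0]]' --delta_rot '[[0,0,0],[0,0,0],[0,0,0],[0,0,0],[0,0,0],[0,0,0]]' --gripper '[255,255,255,255,255,255]'

```text
clock: 23.28
ee_pos: [0.4395, -0.2783, 0.2262]
orientation: [-90.0, -0.0, 12.3]
force: [1.0, 0.1, -0.0]
width: -0.0
```

```bash
python3 leaf.py; python3 - <<'E'
from h import *
a=grab('top')['color'][140:340,250:550]; b=grab('side')['color'][170:290,170:390]
cv2.imwrite('pics/fin.png',np.vstack([cv2.resize(a,(450,300),interpolation=2),cv2.resize(b,(450,245),interpolation=2)])[:,:,::-1])
E
```

```text
[ 0.95448053  0.13557285 -0.01313048] [ 0.43951044 -0.27833072  0.2262337 ]
side 370 slope -0.2673549586887817 z at y0 32.5723610210651
top 1145 slope -0.05094385737232402 z at y0 32.95996456820991
```

View pics/fin.png

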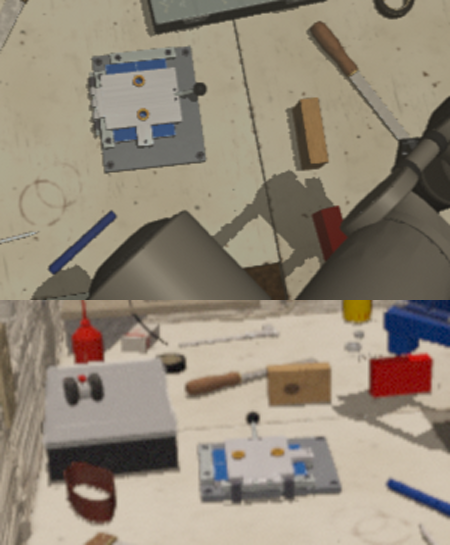

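The final view shows the leaf level over the blank with its ball at (200,88) in the upper picture. The pine block stands clear at (310,132), the bystanders haven't moved, and the arm is clear. Handing in.

```bash
python3 -c "
from cell import job; print(job.sign_off())"
```

```text
the job is handed in; nothing more can be done
None
```

The job is done and handed in at about 23 s on the robot's clock. I pushed the blank with the gripped pine block, first against the far fence and then the left one. I then stood the block upright on clear bench to the right of the jig and swung the leaf closed by its ball.

**Blank:** each push ended in firm resistance, about 18 N per fence. The camera then put the blank within about 1 mm and 0.1° of home, before the leaf covered it. After that I relied on the leaf closing, since it only closes with the blank home.

**Leaf:** it measured level to within about 0.3°. The top of the ball was met at 59 mm, as expected when closed, and resisted a 13 N press.

**Checks that disagreed:** the gripper went about 5 mm lower than I had worked out before the leaf resisted, probably because the ball slipped slightly in the pads. I pressed on the ball from above with shut fingers to settle that. One picture during the first push was blocked by the arm, so I finished that push by force readings alone.

The red look-alike and the other things in the last picture looked unmoved. The try square, tape measure and glasses were outside it, but the arm never went down near them.

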